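Secure a medicine carrier and read its temperature logger with a touch wand

TASK

The insulated medicine carrier is packed and ready to leave the pharmacy store: first swing its orange front latch down until it is fully home against the carrier, keeping the lid shut. Then lift the yellow reader wand out of its stand and hold its steel nose on the centre of the shiny round logger button on the lid's sloping front, wand square to the button's face, pressing lightly so that the sprung nose goes in about half way and does not bottom out. Keep it there for at least two seconds and finish still holding it there, without shifting the stock around it.

Things in the scene. Friction and masses are not known exactly. Their poses are not given: they have to be found in the camera images.
- carrier: Fixed insulated carrier, blue body, white lid: 200 deep (x) x 260 wide (y) x 170 mm tall with lid, 182 with the folded handle. Origin: centre of underside. x points from its front (latch side, towards the robot) to its back, z up. Lid rim: front face 107.5 mm ahead of the origin, 115 to 137 mm up; above it a 30 degree bevel rises to the flat top, which begins 40 mm ahead of the origin.
- lid (a joint): Hinge of the carrier's lid at its back edge, rad: 0 is shut, it grows as the lid rises. The 0.8 kg lid is shut at the start.
- latch (a joint): Hinge of the orange latch flap on the front of the lid's rim, rad: 0 closed (hanging straight down against the carrier's front), 1.57 straight out level towards the robot, more points up; stop at 2.3. Starts open, 1.2 to 2.2; stays where it is left (0.04 N m friction, no spring). Flap 60 wide, 50 mm from hinge to free edge, 7 mm thick.
- latch_hinge (a point): Middle of the latch's hinge pin (the pin lies along the carrier's y axis), 127 mm above the table, 113.5 mm ahead of the carrier's origin and centred on its width.
- latch_edge (a point): Middle of the latch flap's free edge, 50 mm from the hinge pin.
- logger: Temperature logger on the lid's front bevel, 75 mm to the carrier's +y side of the middle: shiny steel button 17 mm across in a black collar 34 mm across, 4 mm thick. Origin: on the bevel under the button's centre. z is the outward normal of the button's face, 30 degrees from vertical, leaning to the carrier's front.
- logger_face (a point): Centre of the steel button's face, 7 mm out from the bevel along the logger's z axis; about 163 mm above the table. This is the spot to touch.
- stand: Grey desk stand that holds the wand upright, fixed to the table: round foot 86 mm across, upright tube 34 mm outside and 24 mm inside with its rim 82 mm above the table. Origin: centre of the underside. It may stand left or right of the carrier.
- wand: Loose reader wand, about 0.13 kg, 143 mm, nose down in the stand. From below: steel nose 12 mm across (0 to 10 mm), black barrel 20 across (10 to 62), collar 30 across (62 to 68) on the stand's rim, yellow square handle 24 x 24 (68 to 138, sides along its x, y), cap. Origin: end of the nose when out, 20 mm above the table in the stand. z runs nose to cap. Lift 65 mm to leave the stand.
- wand_tip (a point): Centre of the flat end of the wand's nose; it moves with the nose.
- wand_nose (a joint): How far the sprung nose is pushed into the wand, m: 0 is out, 0.008 is bottomed. The spring pushes with 1 N at 0, then 0.5 N more per mm (3 N at 4 mm, 5 N at 8 mm).
- tin: White and lime tin, 88 mm across, 115 mm tall, loose bystander. Origin: underside.
- feed_jug: Cream bottle with purple cap, 74 mm across, 185 mm tall, loose bystander. Origin: underside.
- drink_a: White drink bottle, lime label, 52 mm across, 125 mm tall, loose bystander. Origin: underside.
- drink_b: White drink bottle, blue label, 52 mm across, 125 mm tall, loose bystander. Origin: underside.
- carton_a: Green and white carton 60 x 130 x 36 mm, loose bystander. Origin: underside.
- carton_b: Blue and white carton 50 x 85 x 30 mm, loose bystander. Origin: underside.
- tape_roll: Brown roll of tape lying flat, 90 mm across, 24 mm tall, loose bystander. Origin: underside.
Mind the look-alikes: they are no part of the job. What is shaped like the wand but white is not meant. What is shaped like the stand but red is not meant.

How it is judged:
On the way, in this order (a step that is already met when the one before it is completed fails the run):
1. the latch is fully home with the lid shut (value of joint latch below 0.1 rad and value of joint lid below 0.03 rad), for 0.2 s.
2. the wand is lifted clear of its stand in the gripper (z of wand in the frame of stand above 0.08 m and contact force between the fingers and wand above 2 N), for 0.2 s.
3. the wand's nose is pressed lightly and squarely on the logger button for two seconds (distance between wand_tip and logger_face below 0.006 m and angle between the z axis of wand and the z axis of logger, either way round below 0.2 rad and value of joint wand_nose between 0.0015 and 0.0072 m and contact force between wand and logger between 1 and 8 N), for 1.8 s.
At the end, for the whole second after the job is handed in: Latch within 0.1 rad of closed, lid shut; the gripper still holds the wand, its nose within 6 mm of the button's centre, wand within 0.2 rad of square to the button, nose pushed in 1.5 to 7.2 of its 8 mm, force on the button 1 to 8 N (all of step 1 and all of step 3 and contact force between the fingers and wand above 2 N and linear speed of wand below 0.02 m/s); the arm keeps its last pose, push and grip.
It fails at once if the logger is hit or pressed hard (over 15 N) (contact force between anything else and logger above 15 N).
It fails at once if the lid is lifted (value of joint lid above 0.12 rad).
It fails at once if the stock is shifted by more than 30 mm (distance of any of tin, feed_jug, drink_a, drink_b, carton_a, carton_b, tape_roll from where it was at the start of the episode above 0.03 m).
It also fails if it takes over 58 s, if anything falls off the work surface, if the arm or the gripper's body presses on something with over 40 N, if the wrist force passes 120 N, or if a joint passes its speed limit or range.

ROBOT

A 6-joint arm with a two-finger parallel gripper is mounted at the origin on the work surface. World frame = base frame: x ahead of the robot, y to its left, z up, the work surface at z = 0. Lengths are in m, angles in rad, forces in N, time in s.
With the tool pointing down it reaches from about 0.325 to 0.775 m from the base axis. Payload 5.5 kg.
Tool frame: the origin (TCP) lies at the very end of the fingers, on their centre line; the grasp point (between the pads) lies 19 mm behind it; z points along the fingers, y is the line along which they close (so a half turn about z gives the same grasp; the last joint's range is limited). The gripper opens to 88 mm and grips with 3 to 60 N. Pads are 20 mm wide; open, the fingers measure 115 mm over their backs; the gripper's body (75 mm by 178 mm) begins 61 mm behind the grasp point.
Start: joints at [1.08, 0.091, 1.231, -0, 1.82, -0.057], TCP at [0.252, 0.544, 0.187] pointing down, gripper open.
Joint ranges: [-2.87, 2.87], [-0.86, 2.18], [0.17, 2.46], [-1.51, 4.65], [0.06, 2.69], [-2.65, 2.65]. Speed limits (rad/s): [2.57, 2.57, 3.01, 3.14, 3.14, 3.14].

INTERFACE

Orientations are given as a unit quaternion [x, y, z, w].
In Python, from plant import robot gives the robot as it stands.
- The arm moves only by the tool play_rows, never from a script. Its argument "steps" is a list that holds one entry, the list of rows, each a list of 7 numbers: the shift along the world's x, y, z in m, then the turn, a rotation vector about the world's x, y, z in rad, then the finger opening in m, from 0 to 0.0878. A call has 1 to 5 rows; each row is the pose to reach, as a shift and turn from the pose commanded when the call began; what a row does not reach only later rows make up. A row lasts 1/12 s, in which the tool goes at most 41.7 mm and 7.16 degrees, less where a joint would pass 70% of its speed; a pose out of reach is approached as far as the arm can. A call with a gripper value outside its range is refused whole. The fingers move at their own pace and stop on an object; "newtons" is the grip in N (left out, the last holds). Time passes only in rows, so rows that repeat a pose let the fingers close. It gives the time, the measured TCP pose, the force, the opening and the grip force at its end, in the units of the state.
- robot.observe(): the state, without advancing time (a new reading comes with each control period).
- robot.camera(name): name is "scene" or "side" or "wrist"; returns a dict with "pixels" (480x640x3 uint8, red, green, blue), "vertical_fov" (degrees; the focal length in pixels is half the picture's height over the tangent of half this angle, whatever the lens; pixels are square), "cx", "cy" (the principal point, pixels), "pose" (4x4, takes a point from camera to world coordinates). Camera axes: x right, y down, z forward; pixel columns grow to the right and rows downward; lengths in m; the calibration is good to about 2 mm. A picture is of the moment at which its call begins. There is no depth.
- robot.hand_in(): hands the job in; it is judged then, once.
The state is a dict: "time_s": time; "qpos": joint angles; "qd": joint speeds; "effort": joint torques, N m; "tool_pos": TCP position; "tool_rot": TCP orientation; "wrist_force": force on the tool from outside, world axes, zero at the start; "wrist_torque": the same for the moment, N m; "width": finger opening in m; "grasp_force": force on a finger pad.
Only numpy, scipy, OpenCV 4.12 (cv2) and the standard library are available. Lean on these libraries where they do the work, as an engineer would, in place of code of your own. Each camera call takes 0.05 s, during which the arm holds its last target. There are 200 camera calls.

## Working session

There is one attempt and no reset: what is moved stays moved. The work goes in short steps, Python scripts to look and compute and a tool call to move; the robot and the scene stay as the last step left them, time stands still between calls to the robot, and variables do not carry over. Pictures are saved under pics/ and viewed, at most 10 in all, crops included, and the job is handed in when it is done.

Besides the shell and the picture viewer there is one more tool, called after "Call:" by a JSON object that holds its "op" and its "data", one argument or row to a line. play_rows: Moves the arm, as the interface text tells. Its arguments: {"type":"object","properties":{"steps":{"type":"array"},"newtons":{"type":"number"}},"required":["steps"]}

```bash
mkdir -p pics; ls; python3 - <<'E'
from plant import robot
import cv2,numpy as np,pickle
for n in("scene","side","wrist"):
    c=robot.camera(n);cv2.imwrite(f"pics/{n}0.png",c["pixels"][...,::-1]);pickle.dump(c,open(f"{n}0.pkl","wb"))
    print(n,c["vertical_fov"],c["cx"],c["cy"],np.round(c["pose"],3).tolist())
print(robot.observe())
E
```

```text
pics
scene 50.744035274051654 320.0706622433164 236.5645304376787 [[-0.356, 0.655, -0.667, 1.509], [0.934, 0.264, -0.239, 0.362], [0.02, -0.708, -0.706, 1.174], [0.0, 0.0, 0.0, 1.0]]
side 55.057476532027735 314.94342714231175 234.47451069667898 [[-0.985, -0.111, 0.129, 0.382], [-0.17, 0.623, -0.764, 0.899], [0.004, -0.775, -0.633, 0.87], [0.0, 0.0, 0.0, 1.0]]
wrist 69.59494895830206 320.4034035996331 243.17630160209865 [[0.421, 0.88, 0.221, 0.191], [0.907, -0.409, -0.104, 0.572], [-0.001, 0.244, -0.97, 0.384], [0.0, 0.0, 0.0, 1.0]]
{'time_s': 0.15, 'qpos': array([ 1.08033436e+00,  9.16802504e-02,  1.23157904e+00, -2.10027520e-05,
        1.81981437e+00, -5.67086037e-02]), 'qd': array([ 0.00088419, -0.00159317, -0.0041757 ,  0.00016393, -0.00109035,
        0.00021864]), 'effort': array([ 1.22205300e-03, -4.47046959e+01, -4.06906986e+01,  6.97880262e-02,
        2.75454082e-02, -8.93050310e-05]), 'tool_pos': array([0.25205115, 0.54418716, 0.18608714]), 'tool_rot': array([ 2.15182987e-01,  9.76573465e-01, -7.15709949e-04, -1.90271292e-04]), 'wrist_force': array([ 0.55343323, -0.42857215, -0.27741579]), 'wrist_torque': array([-0.04869795,  0.06611923,  0.02931632]), 'grasp_force': 0.0, 'width': 0.08801807177521745}
```

View pics/scene0.png

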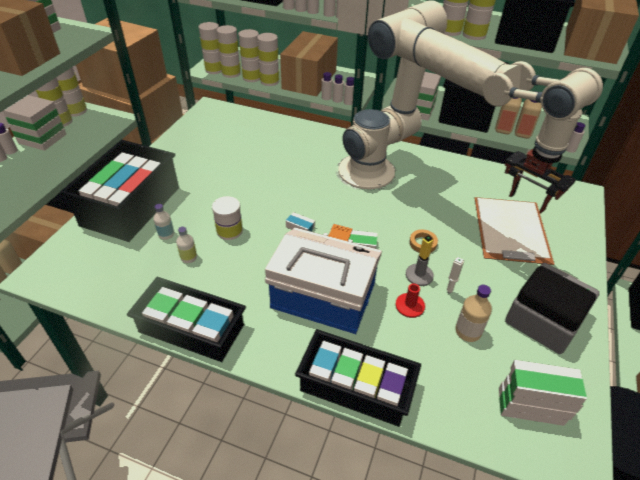

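View pics/side0.png

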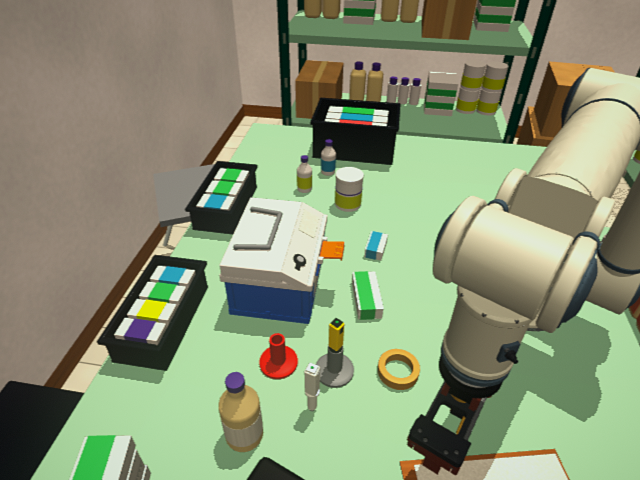

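The scene view shows the carrier at (325,280) with its orange latch at (341,232), the wand in the grey stand at (424,260), and the look-alikes: a red stand at (411,300) and a white wand at (456,272). The side view shows the logger at (299,262), the latch at (333,250) and the wand at (336,340). I'll zoom in on both.

```bash
cat > h.py <<'E'
import numpy as np,cv2,pickle
def L(n): return pickle.load(open(n+".pkl","rb"))
def ray(c,u,v):
    f=240/np.tan(np.radians(c["vertical_fov"])/2); P=np.asarray(c["pose"])
    d=P[:3,:3]@np.array([(u-c["cx"])/f,(v-c["cy"])/f,1]); return P[:3,3],d/np.linalg.norm(d)
def plane(c,u,v,z): o,d=ray(c,u,v); return o+d*(z-o[2])/d[2]
def proj(c,p):
    f=240/np.tan(np.radians(c["vertical_fov"])/2); P=np.asarray(c["pose"])
    q=P[:3,:3].T@(np.asarray(p)-P[:3,3]); return np.array([c["cx"]+f*q[0]/q[2],c["cy"]+f*q[1]/q[2]])
def tri(obs):
    A=0;b=0;R=[]
    for c,u,v in obs:
        o,d=ray(c,u,v);M=np.eye(3)-np.outer(d,d);A=A+M;b=b+M@o;R.append((o,M))
    x=np.linalg.solve(A,b); return x,[round(1e3*np.linalg.norm(M@(x-o)),1) for o,M in R]
E
python3 - <<'E'
from h import *
a=L("scene0")["pixels"][...,::-1];b=L("side0")["pixels"][...,::-1]
A=cv2.resize(a[200:350,255:455],None,fx=4,fy=4,interpolation=cv2.INTER_CUBIC)
B=cv2.resize(b[195:395,205:405],None,fx=3,fy=3,interpolation=cv2.INTER_CUBIC)
cv2.imwrite("pics/za.png",A);cv2.imwrite("pics/zb.png",B)
for n in("scene0","side0"):
    im=L(n)["pixels"];h=cv2.cvtColor(im,cv2.COLOR_RGB2HSV)
    for nm,lo,hi in(("orange",(5,180,150),(17,255,255)),("yellow",(18,150,80),(30,255,255))):
        m=cv2.inRange(h,lo,hi);k,l,s,ce=cv2.connectedComponentsWithStats(m)
        for i in range(1,k):
            if s[i,4]>40: print(n,nm,s[i],ce[i].round(1))
E
```

```text
scene0 orange [330 225  21  15 183] [340.1 232.4]
scene0 yellow [471   0  23   6 124] [482.5   2.3]
scene0 yellow [446  20  18  12 158] [454.2  25.7]
scene0 yellow [464  21  24  15 236] [475.1  29.2]
scene0 yellow [202  40  35  13 267] [219.3  46.1]
scene0 yellow [241  48  36  13 280] [258.7  54. ]
scene0 yellow [206  62  33  13 234] [222.4  68.3]
scene0 yellow [243  70  35  13 252] [260.3  76.2]
scene0 yellow [ 59  77  18  13 144] [67.  84.1]
scene0 yellow [ 37  88  24  12 167] [49.9 94.3]
scene0 yellow [217 223  24  14 205] [229.2 230.6]
scene0 yellow [419 238  15  21 194] [425.6 248. ]
scene0 yellow [359 364  23  22 289] [370.2 374.1]
side0 orange [320 241  24  17 339] [331.6 249.3]
side0 orange [495 449  62   9 232] [524.9 453. ]
side0 orange [400 460  22  18 187] [408.2 465.9]
side0 yellow [312  62  16  52 112] [317.5  79. ]
side0 yellow [329 323  15  28 320] [335.4 336.8]
side0 yellow [378 349  42  41 924] [398.1 368.7]
side0 yellow [456 417   9  17  44] [460.3 424.8]
```

View pics/za.png

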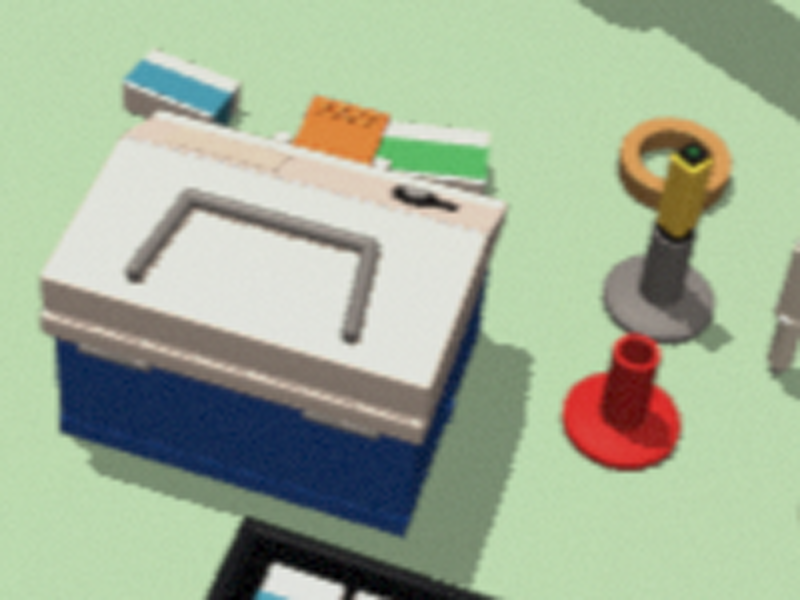

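View pics/zb.png

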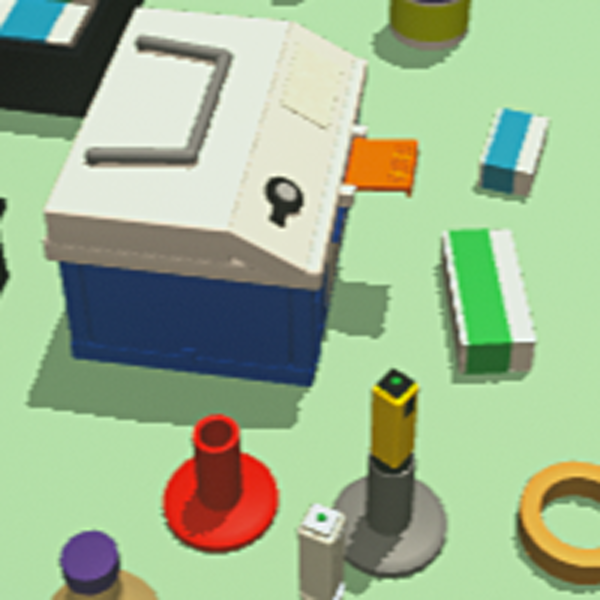

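The zooms show the latch about level, the logger button at scene zoom (412,191) and side zoom (288,192), and the wand cap at scene zoom (693,153) and side zoom (396,380). Next I'll triangulate these.

```bash
python3 - <<'E'
from h import *
a,b=L("scene0"),L("side0")
A=lambda u,v:(a,255+u/4-.4,200+v/4-.4);B=lambda u,v:(b,205+u/3-.35,195+v/3-.35)
def p(n,x): print(n,x[0].round(4),x[1])
p("cap",tri([A(693,153),B(396,380)]))
p("logger",tri([A(411,192),B(288,191)]))
p("edge+y",tri([A(390,112),B(412,194)]))
p("edge-y",tri([A(313,96),B(417,141)]))
p("root+y",tri([A(372,165),B(350,190)]))
p("backbot",tri([A(405,532),B(75,357)]))
p("handlecorner+",tri([A(372,243),B(192,155)]))
p("handlecorner-",tri([A(190,194),B(225,55)]))
for n,x in(("bb-",A(62,432)),("bb+",A(405,532)),("fb+",B(312,383)),("bb+s",B(75,357))): print(n,plane(*x,0).round(4))
print("foot",plane(*A(659,299),.0).round(4),plane(*B(390,522),0).round(4))
print("top- ",plane(*B(135,10),.17).round(4),"top+ ",plane(*B(50,213),.17).round(4),plane(*A(45,280),.17).round(4),plane(*A(432,388),.17).round(4))
for n,z,x in(("tin",.115,A(-112,0)),("cartg",.036,B(485,290)),("cartb",.03,B(518,145)),("tape",.024,B(575,515)),("whitewand",.143,B(322,518)),("red",.08,B(217,432))): print(n,plane(*x,z).round(3))
E
```

```text
cap [0.4389 0.3044 0.1603] [np.float64(1.0), np.float64(1.0)]
logger [0.546  0.1285 0.1547] [np.float64(0.6), np.float64(0.6)]
edge+y [0.453  0.0851 0.1304] [np.float64(2.1), np.float64(2.1)]
edge-y [0.4578 0.0248 0.1324] [np.float64(0.1), np.float64(0.1)]
root+y [0.5039 0.0873 0.126 ] [np.float64(0.3), np.float64(0.3)]
backbot [7.140e-01 1.902e-01 5.000e-04] [np.float64(0.3), np.float64(0.3)]
handlecorner+ [0.6216 0.1239 0.1763] [np.float64(0.3), np.float64(0.3)]
handlecorner- [ 0.6258 -0.0056  0.1769] [np.float64(0.1), np.float64(0.1)]
bb- [ 0.7229 -0.0662  0.    ]
bb+ [0.7134 0.1899 0.    ]
fb+ [0.5176 0.1833 0.    ]
bb+s [ 0.7143  0.1902 -0.    ]
foot [0.4382 0.3059 0.    ] [0.4376 0.302  0.    ]
top-  [ 0.722 -0.066  0.17 ] top+  [0.7107 0.1986 0.17  ] [ 0.7279 -0.0669  0.17  ] [0.7195 0.1973 0.17  ]
tin [ 0.463 -0.332  0.115]
cartg [0.389 0.091 0.036]
cartb [ 0.374 -0.108  0.03 ]
tape [0.306 0.29  0.024]
whitewand [0.47  0.405 0.143]
red [0.563 0.305 0.08 ]
```

Call:
{"op": "play_rows", "data": {
  "steps": [
    [[0.015,-0.02,0.03,0,0,0.1,0.05],[0.03,-0.055,0.05,0,0,0.2,0.03],[0.045,-0.09,0.07,0,0,0.3,0.02],[0.06,-0.13,0.08,0,0,0.4,0],[0.075,-0.165,0.09,0,0,0.468,0]]
  ]
}}

```text
time_s: 0.57
tool_pos: [0.3264, 0.3803, 0.2772]
tool_rot: [-0.02, 1.0, 0.0, 0.0]
wrist_force: [1.6, -0.2, -0.0]
width: 0.0577
grasp_force: 0.0
```

Call:
{"op": "play_rows", "data": {
  "steps": [
    [[0.01,-0.04,0,0,0,0,0],[0.02,-0.08,0,0,0,0,0],[0.02,-0.11,0,0,0,0,0],[0.02,-0.11,0,0,0,0,0]]
  ]
}}

```text
time_s: 0.9
tool_pos: [0.3468, 0.2676, 0.2773]
tool_rot: [-0.015, 1.0, -0.0, 0.001]
wrist_force: [-1.3, -0.3, -1.5]
width: 0.0313
grasp_force: 0.0
```

```bash
python3 - <<'E'
from plant import robot
from h import *
c=robot.camera("wrist");cv2.imwrite("pics/w1.png",c["pixels"][...,::-1]);pickle.dump(c,open("w1.pkl","wb"))
s=robot.observe();print(s["tool_pos"],s["tool_rot"],s["qpos"].round(2),s["time_s"])
print(c["pose"][:3,3])
for q in([.439,.304,.163],[.546,.1285,.16],[.505,.0545,.127]):print(proj(c,q))
E
```

```text
[0.34666312 0.26971411 0.27699693] [-1.51207179e-02  9.99885329e-01  3.54707741e-04  7.53216936e-04] [ 0.58 -0.3   1.43 -0.    2.01 -1.02] 0.95
[0.27903977 0.26559335 0.4755622 ]
[354.58662252 322.92989449]
[185.72688414 408.39595139]
[128.91079125 355.46061486]
```

View pics/w1.png

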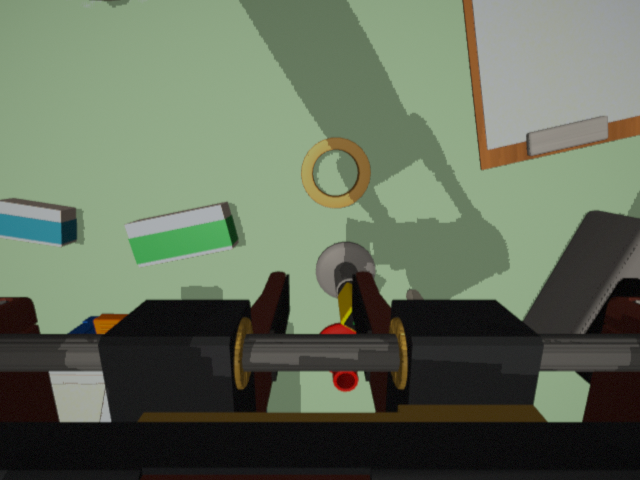

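The wrist camera looks back towards the robot, with the wand at (345,300) partly behind the fingers. I'll close the latch first, then look again from further forward.

Call:
{"op": "play_rows", "data": {
  "steps": [
    [[0.02,-0.035,0,0,0,0,0],[0.04,-0.07,0,0,0,0,0],[0.06,-0.105,0,0,0,0,0],[0.08,-0.14,0,0,0,0,0],[0.1,-0.175,-0.01,0,0,0,0]]
  ]
}}

```text
time_s: 1.37
tool_pos: [0.4475, 0.0962, 0.2677]
tool_rot: [-0.018, 1.0, 0.0, 0.001]
wrist_force: [0.3, 0.5, 0.6]
width: 0.0006
grasp_force: 0.0
```

Call:
{"op": "play_rows", "data": {
  "steps": [
    [[0.014,-0.035,-0.01,0,0,0,0],[0.016,-0.038,-0.045,0,0,0,0],[0.016,-0.038,-0.08,0,0,0,0],[0.016,-0.038,-0.1,0,0,0,0],[0.016,-0.038,-0.1,0,0,0,0]]
  ]
}}

```text
time_s: 1.78
tool_pos: [0.4601, 0.0592, 0.1601]
tool_rot: [-0.017, 1.0, 0.0, -0.005]
wrist_force: [-0.3, -0.3, -0.5]
width: 0.0005
grasp_force: 0.0
```

Call:
{"op": "play_rows", "data": {
  "steps": [
    [[0.003,-0.003,-0.02,0,0,0,0],[0.005,-0.004,-0.035,0,0,0,0],[0.008,-0.004,-0.05,0,0,0,0],[0.01,-0.004,-0.062,0,0,0,0],[0.01,-0.004,-0.065,0,0,0,0]]
  ]
}}

```text
time_s: 2.2
tool_pos: [0.4722, 0.0554, 0.1001]
tool_rot: [-0.018, 1.0, 0.0, -0.001]
wrist_force: [0.3, 1.0, 0.5]
width: 0.0004
grasp_force: 0.4
```

Call:
{"op": "play_rows", "data": {
  "steps": [
    [[0.005,0,-0.002,0,0,0,0],[0.01,0,-0.004,0,0,0,0],[0.015,0,-0.006,0,0,0,0],[0.018,0,-0.008,0,0,0,0],[0.018,0,-0.008,0,0,0,0]]
  ]
}}

```text
time_s: 2.62
tool_pos: [0.4906, 0.0548, 0.0946]
tool_rot: [-0.017, 1.0, 0.0, 0.0]
wrist_force: [-4.3, 1.6, 4.5]
width: 0.0003
grasp_force: 2.6
```

Call:
{"op": "play_rows", "data": {
  "steps": [
    [[0.002,0,0,0,0,0,0],[0.004,0,0,0,0,0,0],[0.004,0,0,0,0,0,0],[0.004,0,0,0,0,0,0]]
  ]
}}

```text
time_s: 2.95
tool_pos: [0.4932, 0.0548, 0.0949]
tool_rot: [-0.017, 1.0, 0.0, -0.001]
wrist_force: [-9.1, -0.3, 8.6]
width: 0.0006
grasp_force: 5.1
```

```bash
python3 - <<'E'
from plant import robot
from h import *
s=robot.observe();print(s["tool_pos"],s["wrist_force"])
c=robot.camera("side");pickle.dump(c,open("s1.pkl","wb"))
im=c["pixels"];h=cv2.cvtColor(im,cv2.COLOR_RGB2HSV);m=cv2.inRange(h,(5,180,100),(17,255,255))[200:300,280:380]
print(cv2.boundingRect(m),cv2.countNonZero(m))
cv2.imwrite("pics/s1.png",cv2.resize(im[190:340,220:420,::-1],None,fx=3,fy=3,interpolation=cv2.INTER_CUBIC))
E
```

```text
[0.4931946  0.05475031 0.09485476] [-9.10185333 -0.34725701  8.63648319]
(40, 45, 24, 19) 258
```

View pics/s1.png

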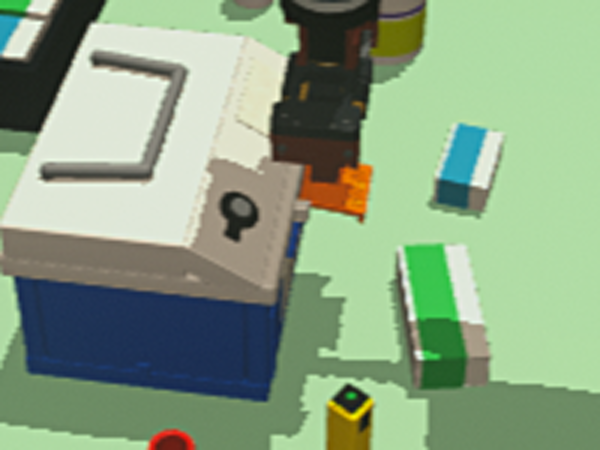

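```bash
python3 - <<'E'
from h import *
c=L("s1")
def py(u,v,y):
    o,d=ray(c,220+u/3-.35,190+v/3-.35);return (o+d*(y-o[1])/d[1]).round(4)
print("edge+",py(363,219,.085),"edge-",py(372,168,.025),"root+",py(302,205,.085))
E
```

```text
edge+ [0.4568 0.085  0.1166] edge- [0.4571 0.025  0.1197] root+ [0.5065 0.085  0.1238]
```

```bash
python3 - <<'E'
from h import *
c=L("s1")
for n,q in(("tcp",[.493,.0548,.0949]),("tcp+40",[.493,.0548,.135]),("tcp+100",[.493,.0548,.195]),("closed+",[.505,.085,.077]),("closed-",[.505,.025,.077]),("45+",[.47,.085,.092]),("hinge",[.505,.0545,.127])):
    u,v=proj(c,q);print(n,(u-220)*3,(v-190)*3)
c0=L("scene0")
for n,q in(("hinge",[.505,.0545,.127]),):print(proj(c0,q))
from plant import robot
c=robot.camera("scene");pickle.dump(c,open("c1.pkl","wb"))
w=robot.camera("wrist");pickle.dump(w,open("w2.pkl","wb"))
a=cv2.resize(c["pixels"][190:290,290:400],None,fx=4,fy=4,interpolation=cv2.INTER_CUBIC);b=cv2.resize(w["pixels"],(480,360))
o=np.zeros((400,920,3),np.uint8);o[:400,:440]=a;o[:360,440:]=b
cv2.imwrite("pics/c1.png",o[:,:,::-1])
o=cv2.resize(o,(800,348));cv2.imwrite("pics/c1.png",o[:,:,::-1])
E
```

```text
tcp 322.4122107700735 207.64737545192162
tcp+40 323.4509317121893 171.14935493100998
tcp+100 325.09573736243294 113.35505432393316
closed+ 302.0903450560667 246.32195802940475
closed- 313.3302209956826 198.39490596609267
45+ 344.72153150774955 238.2181113281598
hinge 308.79654522191754 176.6405666811358
[336.8381053  237.79039265]
```

View pics/c1.png

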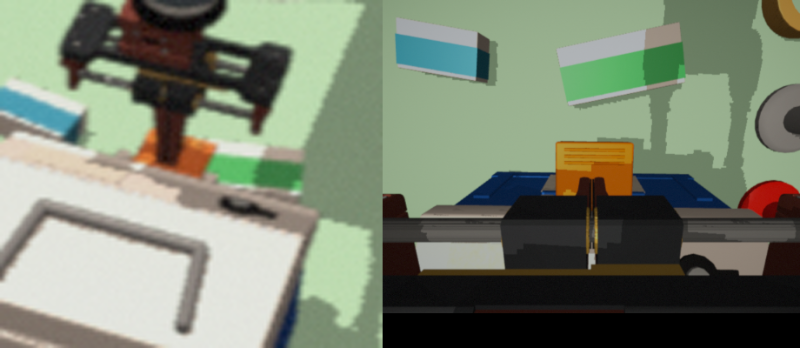

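```bash
python3 - <<'E'
from h import *
from plant import robot
s=robot.observe();print(s["tool_pos"],s["wrist_force"],s["qpos"].round(3))
w=L("w2")
for dz in(0,.015,.03,.045):
    print(dz,proj(w,s["tool_pos"]+[0,0,dz]),proj(L("c1"),s["tool_pos"]+[0,0,dz]))
for q in([.457,.085,.118],[.457,.025,.118],[.505,.085,.077],[.505,.025,.077]):print(proj(w,q))
im=w["pixels"];h=cv2.cvtColor(im,cv2.COLOR_RGB2HSV);m=cv2.inRange(h,(5,150,100),(22,255,255))[170:300,200:420];x,y,ww,hh=cv2.boundingRect(m);print(x+200,y+170,ww,hh)
cv2.imwrite("pics/w2.png",cv2.resize(im[170:370,200:440,::-1],None,fx=3,fy=3))
E
```

```text
[0.49321937 0.0547568  0.09486031] [-9.13161767 -0.05697426  8.02307581] [ 0.042 -0.187  1.663  0.     1.668 -1.563]
0 [320.59739575 271.1658164 ] [337.76829737 242.82527592]
0.015 [320.63369603 279.71647467] [337.99331677 239.28949332]
0.03 [320.67587532 289.65195197] [338.22152955 235.70353241]
0.045 [320.72548764 301.33830769] [338.45300418 232.0663174 ]
[381.66716602 220.58795511]
[265.08494528 216.80688096]
[365.50128414 280.81397575]
[275.07313599 278.02092138]
265 217 120 83
```

View pics/w2.png

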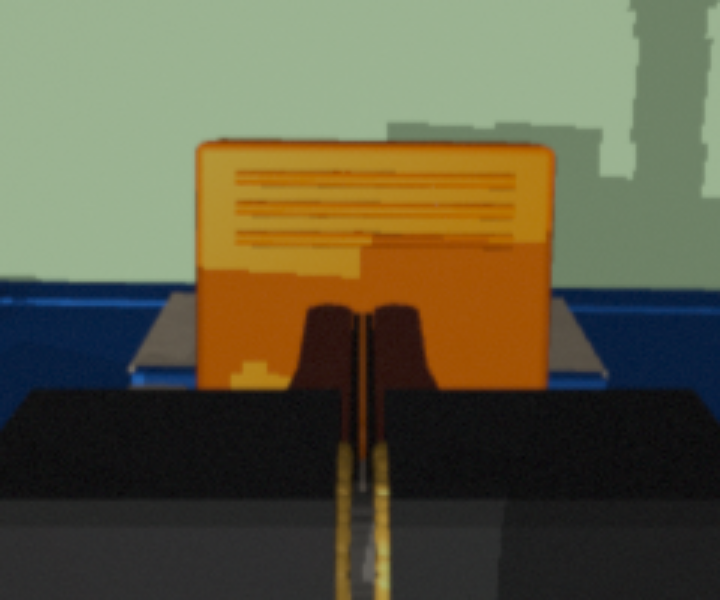

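The flap still looks raised, with its edge near z=0.118. I'll back out along the entry path and see how it behaves.

Call:
{"op": "play_rows", "data": {
  "steps": [
    [[-0.008,0,0,0,0,0,0],[-0.016,0,0,0,0,0,0],[-0.024,0,0,0,0,0,0],[-0.024,0,0,0,0,0,0]]
  ]
}}

```text
time_s: 3.43
tool_pos: [0.4692, 0.0547, 0.0933]
tool_rot: [-0.017, 1.0, 0.0, -0.0]
wrist_force: [-0.3, -0.2, -0.1]
width: 0.0001
grasp_force: 0.0
```

```bash
cat > flap.py <<'E'
from plant import robot
from h import *
s=robot.observe();print(s["tool_pos"].round(4),s["wrist_force"].round(1))
c=robot.camera("side")
m=cv2.inRange(cv2.cvtColor(c["pixels"],cv2.COLOR_RGB2HSV),(5,170,80),(18,255,255))[210:300,290:380]
k,l,st,ce=cv2.connectedComponentsWithStats(m)
for i in range(1,k):
    if st[i,4]>15:
        ys,xs=np.where(l==i);j=np.argmax(xs+ys);q=(xs[j]+290,ys[j]+210);o,d=ray(c,*q);p=o+d*(.085-o[1])/d[1]
        print(st[i],q,p.round(4))
pickle.dump(c,open("f.pkl","wb"))
E
python3 flap.py
```

```text
[0.4692 0.0547 0.0933] [-0.3 -0.2 -0.1]
[ 30  35  23  19 253] (np.int64(340), np.int64(263)) [0.4584 0.085  0.1152]
```

Call:
{"op": "play_rows", "data": {
  "steps": [
    [[0,0,0.03,0,0,0,0],[0,0,0.06,0,0,0,0],[-0.02,0,0.08,0,0,0,0],[-0.04,0,0.08,0,0,0,0],[-0.04,0,0.08,0,0,0,0]]
  ]
}}

```text
time_s: 3.9
tool_pos: [0.4296, 0.0548, 0.1757]
tool_rot: [-0.017, 1.0, 0.0, 0.002]
wrist_force: [-1.4, -0.3, -0.1]
width: 0.0005
grasp_force: 0.0
```

```bash
python3 flap.py; python3 - <<'E'
from plant import robot
from h import *
s=robot.observe();t=s["tool_pos"];print(t)
o=[]
for n in("scene","side"):
    c=robot.camera(n);pickle.dump(c,open(n+"3.pkl","wb"));u,v=proj(c,t);print(n,u,v)
    u0,v0=int(u)-50,int(v)-50
    o.append(cv2.resize(c["pixels"][v0:v0+100,u0:u0+100],None,fx=4,fy=4,interpolation=cv2.INTER_CUBIC))
cv2.imwrite("pics/tip.png",np.hstack(o)[...,::-1])
E
```

```text
[0.4296 0.0548 0.1757] [-1.4 -0.3 -0.1]
[ 30  31  24  23 371] (np.int64(340), np.int64(263)) [0.4584 0.085  0.1152]
[0.43033034 0.05473953 0.17428244]
scene 346.01167053641666 209.98185413121396
side 354.3367575575178 237.49836253876407
```

View pics/tip.png

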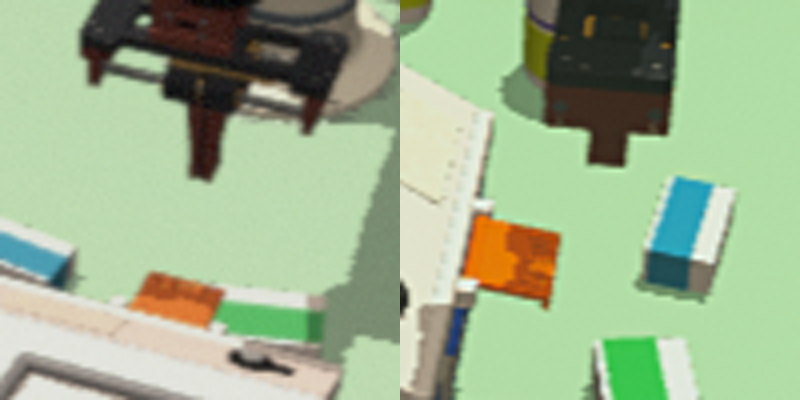

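```bash
python3 - <<'E'
from h import *
print(tri([(L("scene3"),346.6,203.8),(L("side3"),355.2,228)]))
# start pose: predicted finger tips, open 88mm, in scene0/side0
t=np.array([.252,.5442,.186]);y=np.array([.42,.909,0])
for n in("scene0","side0"):
    c=L(n);im=c["pixels"].astype(int)
    for s in(1,-1):
        for dz in(0,.015,.03):print(n,s,dz,proj(c,t+s*y*.05+[0,0,dz]).round(0))
    m=((im[...,0]-im[...,1]>12)&(im[...,0]<130)&(im[...,0]>40)).astype(np.uint8)
    k,l,st,ce=cv2.connectedComponentsWithStats(m)
    for i in range(1,k):
        if st[i,4]>60 and st[i,0]>380 and st[i,1]<470:print(st[i])
E
```

```text
(array([0.43082452, 0.05452098, 0.20098007]), [np.float64(1.7), np.float64(1.7)])
scene0 1 0 [538. 220.]
scene0 1 0.015 [540. 216.]
scene0 1 0.03 [542. 212.]
scene0 -1 0 [508. 203.]
scene0 -1 0.015 [509. 199.]
scene0 -1 0.03 [511. 195.]
[ 565    0   74   64 3370]
[516  99  24  39 474]
[496 104  24  30 443]
[ 602  117   38  143 3551]
[402 135  20   9 112]
[523 149  25  26 300]
[539 195  13  18  61]
[478 219   7  30  81]
[410 241  26  18 184]
[632 251   8  14  66]
[489 253  47  10 141]
[476 285  14  17 166]
[406 290  13  18 165]
[462 306  27  20 154]
[457 329  24  13 102]
side0 1 0 [426. 480.]
side0 1 0.015 [427. 475.]
side0 1 0.03 [429. 470.]
side0 -1 0 [452. 425.]
side0 -1 0.015 [454. 420.]
side0 -1 0.03 [456. 414.]
[381   0  18  21 341]
[400   0  19  22 363]
[ 422    0   56   40 1965]
[ 515   62   58   84 2149]
[629 296  11  34 175]
[386 354  27  17 144]
[441 383   9  13  70]
[469 398  13  13 102]
[408 437  52  38 536]
[464 454  32   7 143]
```

The side and scene views agree that the real fingertips are about 27 mm behind the reported TCP: (0.431,0.055,0.201) against a reading of z 0.174. The start pictures show the same offset. So the earlier push ran 27 mm too high, and I'll repeat it lower.

Call:
{"op": "play_rows", "data": {
  "steps": [
    [[0.033,0,-0.005,0,0,0,0],[0.033,0,-0.04,0,0,0,0],[0.034,0,-0.065,0,0,0,0],[0.036,0,-0.085,0,0,0,0],[0.038,0,-0.102,0,0,0,0]]
  ]
}}

```text
time_s: 4.47
tool_pos: [0.4681, 0.0546, 0.0681]
tool_rot: [-0.017, 1.0, -0.0, -0.002]
wrist_force: [-0.5, 0.2, 2.8]
width: 0.0006
grasp_force: 1.0
```

Call:
{"op": "play_rows", "data": {
  "steps": [
    [[0.005,0,-0.002,0,0,0,0],[0.01,0,-0.004,0,0,0,0],[0.015,0,-0.006,0,0,0,0],[0.02,0,-0.008,0,0,0,0],[0.022,0,-0.008,0,0,0,0]]
  ]
}}

```text
time_s: 4.88
tool_pos: [0.49, 0.0547, 0.0632]
tool_rot: [-0.017, 1.0, 0.0, -0.001]
wrist_force: [-10.9, 0.3, 2.0]
width: 0.0005
grasp_force: 5.5
```

```bash
python3 flap.py
```

```text
[0.49   0.0547 0.0632] [-10.9   0.3   2. ]
[29 50  6 12 37] (np.int64(322), np.int64(271)) [0.5018 0.085  0.0813]
```

Call:
{"op": "play_rows", "data": {
  "steps": [
    [[0.003,0,-0.002,0,0,0,0],[0.006,0,-0.004,0,0,0,0],[0.006,0,-0.004,0,0,0,0],[0.006,0,-0.004,0,0,0,0],[0.006,0,-0.004,0,0,0,0]]
  ]
}}

```text
time_s: 5.35
tool_pos: [0.4899, 0.0547, 0.0625]
tool_rot: [-0.017, 1.0, -0.0, -0.007]
wrist_force: [-40.6, -1.0, 25.5]
width: 0.0004
grasp_force: 20.1
```

```bash
python3 flap.py
```

```text
[0.4899 0.0547 0.0625] [-40.6  -1.   25.5]
[29 50  6 12 29] (np.int64(321), np.int64(271)) [0.5043 0.085  0.0809]
```

Call:
{"op": "play_rows", "data": {
  "steps": [
    [[-0.02,0,0.004,0,0,0,0],[-0.05,0,0.01,0,0,0,0.02],[-0.05,0,0.05,0,0,0,0.04],[-0.05,0,0.09,0,0,0,0.06],[-0.05,0,0.13,0,0,0,0.0878]]
  ]
}}

```text
time_s: 5.82
tool_pos: [0.4457, 0.0546, 0.1906]
tool_rot: [-0.017, 1.0, -0.0, 0.0]
wrist_force: [1.5, 0.3, 0.8]
width: 0.0236
grasp_force: 0.0
```

Call:
{"op": "play_rows", "data": {
  "steps": [
    [[0,0.01,0.04,0,0,0,0.0878],[0.01,0.045,0.06,0,0,0,0.0878],[0.025,0.08,0.07,0,0,0,0.0878],[0.04,0.115,0.07,0,0,0,0.0878],[0.05,0.15,0.07,0,0,0,0.0878]]
  ]
}}

```text
time_s: 6.23
tool_pos: [0.4985, 0.2067, 0.262]
tool_rot: [-0.017, 1.0, 0.001, 0.003]
wrist_force: [0.3, 0.3, -0.1]
width: 0.0569
grasp_force: 0.0
```

Call:
{"op": "play_rows", "data": {
  "steps": [
    [[0.01,0.035,0,0,0,0,0.0878],[0.02,0.07,0,0,0,0,0.0878],[0.03,0.1,0,0,0,0,0.0878],[0.03,0.1,0,0,0,0,0.0878],[0.03,0.1,0,0,0,0,0.0878]]
  ]
}}

```text
time_s: 6.65
tool_pos: [0.5269, 0.3063, 0.2587]
tool_rot: [-0.018, 1.0, -0.0, 0.0]
wrist_force: [-0.1, 0.7, 0.2]
width: 0.0869
grasp_force: 0.0
```

```bash
python3 flap.py; python3 - <<'E'
from plant import robot
from h import *
c=robot.camera("wrist");pickle.dump(c,open("w4.pkl","wb"))
print(c["pose"].round(3).tolist(),proj(c,[.439,.304,.163]),robot.observe()["qpos"].round(2),robot.observe()["tool_rot"])
im=c["pixels"];h=cv2.cvtColor(im,cv2.COLOR_RGB2HSV)
m=cv2.inRange(h,(20,150,60),(32,255,255));k,l,s,ce=cv2.connectedComponentsWithStats(m)
for i in range(1,k):
    if s[i,4]>60:print(s[i],ce[i],cv2.minAreaRect(np.argwhere(l==i)[:,::-1].astype(np.float32)))
cv2.imwrite("pics/w4.png",im[...,::-1])
E
```

```text
[0.5269 0.3063 0.2587] [-0.1  0.7  0.2]
[29 31  7 31 98] (np.int64(321), np.int64(271)) [0.5043 0.085  0.0809]
[[-0.034, 0.969, 0.245, 0.459], [0.999, 0.033, 0.009, 0.303], [0.001, 0.245, -0.969, 0.458], [0.0, 0.0, 0.0, 1.0]] [322.76542925 130.24212198] [ 0.47  0.14  1.05 -0.    1.95 -1.14] [-1.69838729e-02  9.99855381e-01  1.86546021e-04  8.54293372e-04]
[307 111  36  39 420] [324.1047619  131.51666667] ((324.23529052734375, 130.44119262695312), (28.983261108398438, 31.727235794067383), 30.963754653930664)
[ 92 319  27  70 611] [102.94762684 357.99345336] ((104.63734436035156, 353.6416015625), (68.94879150390625, 25.97596549987793), 88.8982925415039)
[509 318  41  71 990] [534.31717172 349.78484848] ((531.92431640625, 352.46337890625), (72.84119415283203, 31.832679748535156), 75.20323944091797)
[116 320  16  14 105] [123.91428571 326.86666667] ((123.5, 326.5), (13.0, 15.0), 90.0)
[ 291  406  345   15 2091] [481.93926351 415.21520803] ((463.0, 413.0), (14.0, 344.0), 90.0)
```

View pics/w4.png

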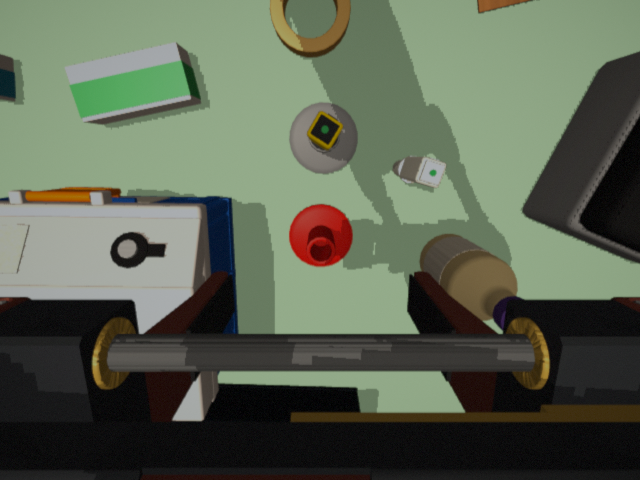

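The latch is closed: it shows edge-on at (70,195). The wand cap is at (324,130), turned about 31° in the picture, and the logger button is at (130,249). Next I'll triangulate both using this view.

```bash
python3 - <<'E'
from h import *
w,a,b=L("w4"),L("scene0"),L("side0")
print("cap",tri([(w,324.5,130),(a,427.85,237.85),(b,336.65,321.3)]))
g=cv2.cvtColor(w["pixels"],cv2.COLOR_RGB2GRAY)
def blob(c,x0,y0,x1,y1,f):
    g=cv2.cvtColor(c["pixels"],cv2.COLOR_RGB2GRAY)[y0:y1,x0:x1];m=(f(g)).astype(np.uint8)
    cs,h=cv2.findContours(m,cv2.RETR_CCOMP,cv2.CHAIN_APPROX_NONE)
    for q,hh in zip(cs,h[0]):
        if len(q)>=8:(x,y),ax,an=cv2.fitEllipse(q) ;print("  ell",round(x+x0,1),round(y+y0,1),np.round(ax,1),"hole" if hh[3]>=0 else "outer")
for n,c,bx in(("w",w,(100,222,175,277)),("side",b,(285,245,315,275)),("scene",a,(345,240,375,258))):
    print(n);blob(c,*bx,lambda g:g<90)
# carrier predictions of logger
psi=.035;R=lambda x,y:np.array([.618+x*np.cos(psi)-y*np.sin(psi),.0585+x*np.sin(psi)+y*np.cos(psi)])
p=np.r_[R(-.066,.075),.163];print("pred",p,[proj(c,p).round(1) for c in(w,b,a)])
h=cv2.cvtColor(w["pixels"],cv2.COLOR_RGB2HSV);m=cv2.inRange(h,(20,150,60),(32,255,255))[100:160,295:355]
cs,_=cv2.findContours(m,0,2);q=max(cs,key=cv2.contourArea)
print(cv2.approxPolyDP(cv2.convexHull(q),3,True).reshape(-1,2)+[295,100])
E
```

```text
cap (array([0.43883853, 0.30486229, 0.16055142]), [np.float64(0.6), np.float64(1.0), np.float64(1.2)])
w
  ell 134.2 249.6 [32.7 53.3] outer
  ell 126.6 248.4 [18.4 20.4] hole
side
  ell 299.1 260.9 [10.8 14.9] outer
  ell 300.0 258.5 [6.8 8.4] hole
scene
  ell 360.0 249.6 [ 2.6 14.3] outer
pred [0.54941596 0.13114454 0.163     ] [array([123.7, 253.9]), array([298.8, 256.4]), array([358. , 246.4])]
[[320 111]
 [342 125]
 [328 149]
 [313 142]
 [307 134]]
```

```bash
python3 - <<'E'
from h import *
w,a,b=L("w4"),L("scene0"),L("side0")
print(tri([(w,126.6,248.4),(b,300,258.5)]),tri([(w,126.6,248.4),(b,300,258.5),(a,358,247.4)]))
print(plane(w,126.6,248.4,.163),plane(b,300,258.5,.163))
E
```

```text
(array([0.54661101, 0.13013715, 0.1559817 ]), [np.float64(0.3), np.float64(0.3)]) (array([0.54655703, 0.13050878, 0.15626505]), [np.float64(0.3), np.float64(0.3), np.float64(0.2)])
[0.54429639 0.13422578 0.163     ] [0.5452731  0.13757379 0.163     ]
```

Call:
{"op": "play_rows", "data": {
  "steps": [
    [[-0.02,0,0,0,0,-0.11,0.0878],[-0.04,0,0,0,0,-0.22,0.0878],[-0.06,-0.001,0,0,0,-0.33,0.0878],[-0.08,-0.001,0,0,0,-0.44,0.0878],[-0.088,-0.001,0,0,0,-0.53,0.0878]]
  ]
}}

```text
time_s: 7.17
tool_pos: [0.4368, 0.3024, 0.2616]
tool_rot: [0.249, 0.969, 0.001, 0.001]
wrist_force: [0.5, -0.0, -0.3]
width: 0.0876
grasp_force: 0.0
```

Call:
{"op": "play_rows", "data": {
  "steps": [
    [[0,0,0,0,0,0,0.0878],[0,0,0,0,0,0,0.0878]]
  ]
}}

```text
time_s: 7.33
tool_pos: [0.4385, 0.3028, 0.2609]
tool_rot: [0.245, 0.97, 0.001, 0.001]
wrist_force: [0.3, -0.1, 0.2]
width: 0.0877
grasp_force: 0.0
```

Call:
{"op": "play_rows", "data": {
  "steps": [
    [[0,0.002,-0.04,0,0,0,0.0878],[0,0.002,-0.08,0,0,0,0.0878],[0,0.002,-0.11,0,0,0,0.0878],[0,0.002,-0.14,0,0,0,0.0878],[0,0.002,-0.16,0,0,0,0.0878]]
  ]
}}

```text
time_s: 7.75
tool_pos: [0.438, 0.3042, 0.0956]
tool_rot: [0.245, 0.97, -0.001, -0.001]
wrist_force: [0.1, -0.4, -0.3]
width: 0.0879
grasp_force: 0.0
```

Call:
{"op": "play_rows", "data": {
  "steps": [
    [[0,0,-0.015,0,0,0,0.0878],[0,0,-0.025,0,0,0,0.06],[0,0,-0.025,0,0,0,0.04],[0,0,-0.025,0,0,0,0.03],[0,0,-0.025,0,0,0,0.03]]
  ]
}}

```text
time_s: 8.17
tool_pos: [0.4392, 0.3059, 0.0759]
tool_rot: [0.245, 0.969, 0.001, 0.001]
wrist_force: [0.0, -0.3, -0.4]
width: 0.0646
grasp_force: 0.0
```

Call:
{"op": "play_rows", "data": {
  "steps": [
    [[0,0,0,0,0,0,0.01],[0,0,0,0,0,0,0.01],[0,0,0,0,0,0,0.01],[0,0,0,0,0,0,0.01],[0,0,0,0,0,0,0.01]]
  ],
  "newtons": 35
}}

```text
time_s: 8.58
tool_pos: [0.4384, 0.3058, 0.0746]
tool_rot: [0.245, 0.969, 0.0, 0.0]
wrist_force: [0.1, 0.7, 0.3]
width: 0.0314
grasp_force: 0.0
```

Call:
{"op": "play_rows", "data": {
  "steps": [
    [[0,0,0,0,0,0,0.01],[0,0,0,0,0,0,0.01],[0,0,0,0,0,0,0.01],[0,0,0.005,0,0,0,0.01],[0,0,0.015,0,0,0,0.01]]
  ]
}}

```text
time_s: 9.0
tool_pos: [0.4373, 0.3051, 0.088]
tool_rot: [0.245, 0.969, -0.001, -0.001]
wrist_force: [0.0, -0.0, -0.7]
width: 0.0235
grasp_force: 34.7
```

Call:
{"op": "play_rows", "data": {
  "steps": [
    [[0,0,0.02,0,0,0,0.01],[0,0,0.045,0,0,0,0.01],[0,0,0.075,0,0,0,0.01],[0,0,0.11,0,0,0,0.01],[0,0,0.145,0,0,0,0.01]]
  ]
}}

```text
time_s: 9.42
tool_pos: [0.4378, 0.3054, 0.2361]
tool_rot: [0.245, 0.969, -0.0, -0.0]
wrist_force: [0.3, 1.0, -1.5]
width: 0.0242
grasp_force: 34.7
```

Call:
{"op": "play_rows", "data": {
  "steps": [
    [[0,0,0.03,0,0,0,0.01],[0,0,0.05,0,0,0,0.01],[0,0,0.05,0,0,0,0.01],[0,0,0.05,0,0,0,0.01]]
  ]
}}

```text
time_s: 9.75
tool_pos: [0.4387, 0.3059, 0.2855]
tool_rot: [0.245, 0.969, 0.001, 0.001]
wrist_force: [0.4, 1.0, -2.0]
width: 0.0238
grasp_force: 34.7
```

```bash
python3 - <<'E'
from plant import robot
from h import *
s=robot.observe();print(s["tool_pos"],s["tool_rot"],s["grasp_force"],s["width"])
for n in("scene","side"):
    c=robot.camera(n);pickle.dump(c,open(n+"5.pkl","wb"))
    h=cv2.cvtColor(c["pixels"],cv2.COLOR_RGB2HSV);m=cv2.inRange(h,(18,150,80),(30,255,255))
    # predicted nose
    t=s["tool_pos"]+[0,0,.0267+.019]
    print(n,"grasp",proj(c,t).round(1),"nose",proj(c,t-[0,0,.100]).round(1))
    g=cv2.cvtColor(c["pixels"],cv2.COLOR_RGB2GRAY)
    u,v=proj(c,t-[0,0,.1]).astype(int)
    print(g[v-16:v+17,u-10:u+11:1][::2,::2])
E
```

```text
[0.43865145 0.30589502 0.28554144] [2.45382761e-01 9.69425320e-01 9.61597052e-04 9.62251819e-04] 34.74209368228912 0.023804549572022233
scene grasp [439.4 191.4] nose [432.6 219.4]
[[129 131 131 129 125  38  50  97 105  89 139]
 [130 131 128 130 129  77   9  21  41  63 173]
 [130 130 130 133 125  47  17  10  41 174 204]
 [132 130 130 131 120  28  16  16  64 197 202]
 [127 129 131 130 105   9  13  15  89 198 202]
 [134 131 130 131  97   4  13  10  98 173 204]
 [131 135 131 128  62  10  10  26 112 139 198]
 [134 132 135 127  47   6  10  37 130 132 164]
 [130 133 129 130  98  39  27  99 132 131 137]
 [129 129 131 132 121  94 111 132 130 132 134]
 [131 131 131 132 133 134 131 129 129 130 130]
 [130 130 132 130 131 132 131 132 131 131 130]
 [130 130 131 132 129 132 132 132 129 131 130]
 [119 122 124 129 132 130 133 130 130 132 128]
 [108 109 110 110 124 131 130 130 133 133 132]
 [ 80  83  86 103 108 110 124 133 130 130 131]
 [ 78  78  78  76  85 104 111 123 134 129 133]]
side grasp [339.7 258.1] nose [337.6 297.6]
[[207 207 210 157  28  36  36  36  37 197 207]
 [207 207 210 152  28  36  36  35  46 215 208]
 [207 207 211 153  30  35  35  33  45 214 208]
 [208 207 211 152  31  36  37  33  58 214 207]
 [207 207 210 112  31  37  36  35  59 213 208]
 [207 208 212 113  32  36  37  34  86 213 208]
 [207 207 211 112  32  37  38  32  92 212 208]
 [208 207 211 150  29  37  38  29 130 211 208]
 [207 206 209 213  60  32  32  60 195 209 207]
 [207 207 207 212 162  76  80 182 210 207 207]
 [207 207 206 208 211 213 212 211 208 207 207]
 [207 208 207 207 207 208 207 207 207 207 207]
 [207 207 208 207 207 207 207 207 207 207 207]
 [207 207 207 207 207 207 208 207 207 208 208]
 [207 207 206 207 207 207 207 207 208 207 207]
 [208 207 207 207 207 207 207 208 207 207 207]
 [206 207 207 207 207 208 207 208 207 208 207]]
```

Call:
{"op": "play_rows", "data": {
  "steps": [
    [[0.006,-0.02,0,0,0,0.106,0.01],[0.012,-0.04,0,0,0,0.212,0.01],[0.018,-0.06,0,0,0,0.318,0.01],[0.024,-0.08,0,0,0,0.424,0.01],[0.03,-0.1,0,0,0,0.53,0.01]]
  ]
}}

```text
time_s: 10.27
tool_pos: [0.4677, 0.2046, 0.2816]
tool_rot: [-0.02, 1.0, -0.001, -0.002]
wrist_force: [0.1, -0.1, -1.1]
width: 0.0239
grasp_force: 34.7
```

Call:
{"op": "play_rows", "data": {
  "steps": [
    [[0.006,-0.015,0,0.0037,-0.1047,0,0.01],[0.012,-0.03,0,0.0073,-0.2093,0,0.01],[0.018,-0.045,0,0.011,-0.314,0,0.01],[0.024,-0.06,0,0.0147,-0.4186,0,0.01],[0.032,-0.077,0,0.0183,-0.5233,0,0.01]]
  ]
}}

```text
time_s: 10.68
tool_pos: [0.5, 0.1282, 0.2821]
tool_rot: [-0.017, 0.966, 0.004, 0.26]
wrist_force: [-0.9, -0.4, -0.8]
width: 0.0242
grasp_force: 34.7
```

Call:
{"op": "play_rows", "data": {
  "steps": [
    [[0,0,-0.015,0,0,0,0.01],[0,0,-0.03,0,0,0,0.01],[0,0,-0.044,0,0,0,0.01],[0,0,-0.044,0,0,0,0.01],[0,0,-0.044,0,0,0,0.01]]
  ]
}}

```text
time_s: 11.1
tool_pos: [0.4993, 0.1284, 0.2371]
tool_rot: [-0.017, 0.966, 0.004, 0.257]
wrist_force: [0.4, -0.2, -0.8]
width: 0.0243
grasp_force: 34.7
```

```bash
cat > look.py <<'E'
from plant import robot
from h import *
import sys
from scipy.spatial.transform import Rotation as Ro
s=robot.observe();t=s["tool_pos"];tz=Ro.from_quat(s["tool_rot"]).as_matrix()[:,2]
ny=t+.0543*tz
print(s["time_s"],t.round(4),"tz",tz.round(3),"y",Ro.from_quat(s["tool_rot"]).as_matrix()[:,1].round(3),"nose pred",ny.round(4),s["wrist_force"].round(1),s["grasp_force"])
np.set_printoptions(linewidth=200)
for n in("scene","side"):
    c=robot.camera(n);pickle.dump(c,open(n+"6.pkl","wb"))
    u,v=proj(c,ny);print(n,"nose",(u.round(1),v.round(1)),"alt(world z bias)",proj(c,t+np.array([0,0,.0267])+.081*tz).round(1))
    g=cv2.cvtColor(c["pixels"],cv2.COLOR_RGB2GRAY)
    u,v=int(u),int(v);print("cols",u-16,"rows",v-16);print(g[v-16:v+22,u-16:u+17])
E
python3 look.py
```

```text
11.1 [0.4993 0.1284 0.2371] tz [ 0.496  0.016 -0.868] y [-0.034  0.999 -0.001] nose pred [0.5263 0.1293 0.19  ] [ 0.4 -0.2 -0.8] 34.74225103855133
scene nose (np.float64(360.7), np.float64(233.9)) alt(world z bias) [359.4 236.2]
cols 344 rows 217
[[204 203 204 ... 202 204 202]
 [204 204 204 ... 203 202 204]
 [204 205 202 ... 206 205 203]
 ...
 [226 226 226 ... 211 210 212]
 [225 226 227 ... 208 210 211]
 [225 226 227 ... 212 212 209]]
side nose (np.float64(308.8), np.float64(248.2)) alt(world z bias) [303.  246.4]
cols 292 rows 232
[[215 214 227 ...  36  39  53]
 [218 218 227 ...  39  36  36]
 [214 219 228 ...  38  35  34]
 ...
 [228 232 175 ...  77 119 188]
 [228 231 189 ...  79 144 199]
 [227 230 234 ...  74 133 192]]
```

```bash
cat > art.py <<'E'
from h import *
import sys
def art(n,u0,u1,v0,v1):
    g=cv2.cvtColor(L(n)["pixels"],cv2.COLOR_RGB2GRAY);print(n,"cols",u0,u1)
    for v in range(v0,v1):print(v,"".join("#@%*+=-. "[min(8,g[v,u]*9//256)] for u in range(u0,u1)))
if __name__=="__main__":
    a=[int(x) for x in sys.argv[1:9]];art("scene6",*a[:4]);art("side6",*a[4:])
E
python3 art.py 340 380 215 258 285 330 230 275
```

```text
scene6 cols 340 380art.py:5: RuntimeWarning: overflow encountered in scalar multiply
  for v in range(v0,v1):print(v,"".join("#@%*+=-. "[min(8,g[v,u]*9//256)] for u in range(u0,u1)))
Traceback (most recent call last):
  File "art.py", line 7, in <module>
    a=[int(x) for x in sys.argv[1:9]];art("scene6",*a[:4]);art("side6",*a[4:])
                                      ~~~^^^^^^^^^^^^^^^^^
  File "art.py", line 5, in art
    for v in range(v0,v1):print(v,"".join("#@%*+=-. "[min(8,g[v,u]*9//256)] for u in range(u0,u1)))
                                  ~~~~~~~^^^^^^^^^^^^^^^^^^^^^^^^^^^^^^^^^^^^^^^^^^^^^^^^^^^^^^^^^
  File "art.py", line 5, in <genexpr>
    for v in range(v0,v1):print(v,"".join("#@%*+=-. "[min(8,g[v,u]*9//256)] for u in range(u0,u1)))
                                                            ~~~~~~~~^^~~~
OverflowError: Python integer 256 out of bounds for uint8
```

```bash
sed -i 's/g\[v,u\]\*9/int(g[v,u])*9/' art.py; python3 art.py 340 380 215 258 285 330 230 275
```

```text
scene6 cols 340 380
215 ....................-+@####@*=-.........
216 ....................-+@####@+-..........
217 ....................=%#####%=-..........
218 ....................=%####@%=...........
219 ...................-=%####@*-...........
220 ...................-+@####@+-...........
221 ...................-+@####%=-...........
222 ...................=%#####%=-...........
223 ...................=%#####%=-...........
224 ..................-=%####@*-............
225 ..................-+@####@+-............
226 .................-=*@####%=-............
227 .................-=%#####%=.............
228 .................-=%####@*-.............
229 ........--.......-+@####@+-.............
230 .................-+@####@+-.............
231 ..................-*@@@@%=--............
232 ...................=*%%*=-..............
233 =-----............-=***=................
234 ===========-----..-++++-................
235 ====================+++=--..............
236 ==============================----......
237 =====================================-..
238 =====================================-..

[... 2423 characters left out ...]

261  .....  -*@@@%*+=+%@@-  ..      =*+++*%*-....
262 ......   -%@@@@@%@@@@-  ...    .=*+++**+-....
263 .......   -%@@@@@@@@%-  ....   -+*+++**=-....
264 ........  -%@@@@@@@%-  .....   -*%%%%%*=-....
265 ........  -@@@@@@@@*-    ...   -*%%%%%*-.....
266 .......  .+@@@@%+++==.        .=%%%%%%*-.....
267 .......  -%@@@@+..======...   .+%%%%%%+-.....
268 .......  -*@@@%-  -=====..    -*%%%%%%=-.....
269 ........  .=%@%-  .======-.   -*%%%%%%+-.....
270 .........   -*+-   -=======.  -%%%%%%*-......
271 ..........         -=======. .=%%%%%%+-......
272   ..........    ..  -=========+%%%%**=-......
273     ...............  -=======+%%%%+-.........
274 =.    .............  -=======+%%@%+-.........
```

Call:
{"op": "play_rows", "data": {
  "steps": [
    [[0.006,0,-0.008,0,0,0,0.01],[0.012,0.001,-0.016,0,0,0,0.01],[0.017,0.001,-0.024,0,0,0,0.01],[0.017,0.001,-0.024,0,0,0,0.01],[0.017,0.001,-0.024,0,0,0,0.01]]
  ]
}}

```text
time_s: 11.62
tool_pos: [0.5171, 0.1295, 0.2146]
tool_rot: [-0.016, 0.966, 0.004, 0.257]
wrist_force: [0.1, -0.9, -1.5]
width: 0.0234
grasp_force: 34.7
```

```bash
python3 look.py|grep -v '\['; python3 look.py | head -1; python3 art.py 340 380 228 258 285 325 240 275; python3 - <<'E'
from plant import robot
from h import *
c=robot.camera("wrist");g=cv2.cvtColor(c["pixels"],cv2.COLOR_RGB2GRAY);u,v=proj(c,[.5466,.1305,.156]);print("wrist button at",u,v)
E
```

```text
cols 342 rows 227
 ...
cols 285 rows 239
 ...
11.7167 [0.5173 0.1296 0.2163] tz [ 0.5    0.017 -0.866] y [-0.034  0.999  0.   ] nose pred [0.5445 0.1306 0.1693] [-0.7 -0.3 -1.4] 34.74225103855133
scene6 cols 340 380
228 .................-=%####@*-.............
229 ........--.......-+@####@+-.............
230 .................-*@####@+-.............
231 .... ............-%#####%=--............
232 .................-%####@*-..............
233 ==----...........-%####@+-..............
234 ===========------+@####@=...............
235 ================+*@####@+-..............
236 ================+%#####@+=====----......
237 ================+@####@%+============-..
238 ================*@#####%+============-..
239 ---======--====+*@####@*=============-..
240 ...---==-...-==+%@####@*============--..
241 .......--...====+%@@@@%*=============--.
242 ...........-=--==***%*+===============-.
243 ................-+***=---=-=========++=-
244 .................=+++=--......----===+=.
245 ...................-..-===++===--...=+=.
246 .............-=+=---.....-++++++++++++=-
247 ............-+%%++++==---
[... 1413 characters left out ...]
.....   -++++*%+
261  .....  -*@@@@****%@@-  ...    -+*+++*%*
262 .......  -%@@@@@@@@#@-  ...    -**+++**+
263 .......   -%@@@@@@@@%-  ....   -**+++**=
264 ........  -%@@@@@@@%-   ....   -%%%%%%*=
265 ........  -@@@@@@@@*=.  ....   -%%%%%%*-
266 .......  .+@@@@%*+====.  .    .=%%%%%%*-
267 .......  -%@@@@+=======. ..   .+%%%%%%+-
268 .......  -*@@@%-.=======..    -*%%%%%%=-
269 ........  .=%#%- .=======-.   -*%%%%%%+-
270 .........   -*+.  -=========. -*%%%%%*-.
271 ..........       .============+%%%%%%+-.
272   ..........      -==========+*%%%%**=-.
273 .   ............. -==========+%%@%+-....
274 =.    ........... -==========+%%@%+-....
wrist button at 320.39425261495427 236.66653001732368
```

```bash
python3 - <<'E'
from plant import robot
from h import *
from scipy.spatial.transform import Rotation as Ro
P=[]
for i in range(6):
    w=robot.camera("wrist");s=robot.observe();P.append(s["tool_pos"])
t=np.mean(P,0);print(np.round(P,4)[:,[0,2]].tolist(),t)
tz=np.array([.4997,.0175,-.866]);n=t+.0543*tz;tg=np.array([.866,.03,.5])
for k in(0,.008,.0126,.016):
    print(k,[proj(L(m),n+tz*k).round(1) for m in("scene6","side6")])
for k in(-.004,0,.004): print("F",k,[proj(L(m),np.array([.5466,.1305,.156])+tg*k).round(1) for m in("scene6","side6")])
E
```

```text
[[0.5173, 0.2169], [0.5173, 0.2169], [0.5173, 0.2168], [0.5173, 0.2167], [0.5172, 0.2166], [0.5172, 0.2165]] [0.51727305 0.129721   0.21672746]
0 [array([358.6, 243.5]), array([300.9, 254.4])]
0.008 [array([358. , 246.2]), array([299.2, 256.5])]
0.0126 [array([357.7, 247.7]), array([298.3, 257.7])]
0.016 [array([357.4, 248.9]), array([297.6, 258.5])]
F -0.004 [array([358.2, 247.1]), array([301.6, 259.4])]
F 0 [array([357.9, 247.4]), array([300.1, 258.7])]
F 0.004 [array([357.6, 247.8]), array([298.6, 257.9])]
```

Call:
{"op": "play_rows", "data": {
  "steps": [
    [[-0.001,0,-0.003,0,0,0,0.01],[0,0,-0.007,0,0,0,0.01],[0,0,-0.007,0,0,0,0.01],[0,0,-0.007,0,0,0,0.01],[0,0,-0.007,0,0,0,0.01]]
  ]
}}

```text
time_s: 12.58
tool_pos: [0.5172, 0.1296, 0.2091]
tool_rot: [-0.017, 0.966, 0.005, 0.259]
wrist_force: [0.3, 0.3, -2.4]
width: 0.0242
grasp_force: 34.7
```

```bash
python3 look.py|grep -v '\[\['|grep nose; python3 art.py 345 372 238 256 285 315 244 268
```

```text
12.5833 [0.5172 0.1296 0.2091] tz [ 0.499  0.017 -0.866] y [-0.034  0.999  0.   ] nose pred [0.5443 0.1306 0.162 ] [ 0.3  0.3 -2.4] 34.742077589035034
scene nose (np.float64(358.4), np.float64(245.4)) alt(world z bias) [357.1 247.7]
side nose (np.float64(301.0), np.float64(256.8)) alt(world z bias) [295.2 255.1]
scene6 cols 345 372
238 ===========+@####@%+=======
239 ====--=====+@####@%+=======
240 -==-...-==+*@####@*+=======
241 ..--...===+%@####@*========
242 ......-=--=*@####@+========
243 ...........=*@@@%+=--======
244 ...........-+***+--.....---
245 ...........-+**+--===++===-
246 ........-++=++*=-.-==++++++
247 .......-+%%++**+=--======++
248 .......-*@@%+++++**++======
249 .......-+%@@%%%%%@@%++++===
250 .........-+%%@@@@##@%%*+++=
251 ...........-=+*%%%%%%@@%+-.
252 ..............------=+**=..
253 .......................-...
254 ...........................
255 ...........................
side6 cols 285 315
244     .............   -*@@@@@@@@
245    ..............  .+@@@@@@@@@
246    ............    -%@@@@@@@@@
247    ............   -%@@@@@@@@@*
248    .  ........   -*@@@@@@@@@*.
249   ............  -*@@@@@@@@@*- 
250   ...........  .+@@@@@@@@@%- .
251   . .......    -%@@@@@@@@@=. .
252  .. ....      -%@@@@@@@@@=.  .
253  ... ..     ..-*@@@@@@@@*.  . 
254 ......   -+%%%%@@@@@@@@*.  ...
255 ... ..  .+@@@@%%@@@@@@%-   ...
256 ......  -@@@%++*%@@@@%-   . ..
257 .....  .+@@%=-=**%@@%=.  ...  
258 . ...  .+@@%==+**%%%-   ..... 
259 ...... .+@@%*+++**%@*.  ..... 
260 ......  =@@@%+++++%@%-  ..... 
261  .....  -*@@@%****%@@-  ...   
262 .......  -%@@@@@@@@@@-  ...   
263 .......   -%@@@@@@@@%-  ....  
264 ........  -%@@@@@@@@+.  ....  
265 ........  -@@@@@@@@*+=.   ..  
266 ........ .+@@@@%*++====.      
267 .......  -%@@@@+========..
```

Call:
{"op": "play_rows", "data": {
  "steps": [
    [[0.0005,0,-0.001,0,0,0,0.01],[0.001,0,-0.002,0,0,0,0.01],[0.0015,0,-0.003,0,0,0,0.01],[0.0015,0,-0.003,0,0,0,0.01],[0.0015,0,-0.003,0,0,0,0.01]]
  ]
}}

```text
time_s: 13.1
tool_pos: [0.5188, 0.1297, 0.2064]
tool_rot: [-0.017, 0.966, 0.005, 0.259]
wrist_force: [-0.1, 0.3, -1.2]
width: 0.0236
grasp_force: 34.7
```

Call:
{"op": "play_rows", "data": {
  "steps": [
    [[0.0005,0,-0.001,0,0,0,0.01],[0.001,0,-0.002,0,0,0,0.01],[0.001,0,-0.002,0,0,0,0.01],[0.001,0,-0.002,0,0,0,0.01]]
  ]
}}

```text
time_s: 13.43
tool_pos: [0.5198, 0.1297, 0.2045]
tool_rot: [-0.016, 0.966, 0.005, 0.259]
wrist_force: [-1.4, -0.3, 0.2]
width: 0.0241
grasp_force: 34.7
```

```bash
cat > avg.py <<'E'
from plant import robot
from h import *
F=[];T=[]
for i in range(8):
    c=robot.camera("side");s=robot.observe();F.append(s["wrist_force"]);T.append(s["tool_pos"])
F=np.mean(F,0);T=np.mean(T,0);n=np.array([-.4997,-.0175,.866])
print("F",F.round(2),"sd","dotn",(F@n).round(2),"T",T.round(4),"nose",(T-.0543*n).round(4),s["time_s"],s["grasp_force"],s["tool_rot"].round(3))
pickle.dump(c,open("side6.pkl","wb"));pickle.dump(robot.camera("scene"),open("scene6.pkl","wb"))
E
python3 avg.py
```

```text
F [-0.86  0.01  0.65] sd dotn 1.0 T [0.5198 0.1297 0.2045] nose [0.547  0.1307 0.1575] 13.8333 34.74325776100159 [-0.017  0.966  0.005  0.259]
```

Call:
{"op": "play_rows", "data": {
  "steps": [
    [[-0.0015,0,0.0026,0,0,0,0.01],[-0.0015,0,0.0026,0,0,0,0.01],[-0.0005,0,0.0032,0,0,0,0.01],[-0.0005,0,0.0032,0,0,0,0.01]]
  ]
}}

```text
time_s: 14.22
tool_pos: [0.5192, 0.1296, 0.2071]
tool_rot: [-0.016, 0.966, 0.005, 0.258]
wrist_force: [-0.4, -0.4, -1.5]
width: 0.0242
grasp_force: 34.7
```

```bash
python3 avg.py; python3 art.py 345 372 238 256 285 315 244 268
```

```text
F [-0.04  0.01 -1.54] sd dotn -1.32 T [0.5192 0.1296 0.2072] nose [0.5463 0.1306 0.1602] 14.6167 34.74225997924805 [-0.017  0.966  0.005  0.259]
scene6 cols 345 372
238 ===========+@#####%+=======
239 ====--====+*######*+=======
240 -==-...-==+*@####@*+=======
241 ..--...===+%#####@*========
242 ......-=--=%#####%+========
243 ..........-*@###@*=-=-=====
244 ...........-*@@@%+-......--
245 ...........-+**+--===+++==-
246 ........-++++**=-..-=++++++
247 .......-+%%*++*+=--======++
248 .......-*@@%++++***+=======
249 .......-+%@@%%%%@@@%++++===
250 .........-+%%@@@@##@@%*+++=
251 ...........-=+*%%%%%%@@%+-.
252 ..............------=+%*=..
253 .....................-.-...
254 .. ........................
255 ...........................
side6 cols 285 315
244     .............   -%@@@@@@@@
245    ..  .........   -*@@@@@@@@@
246    ............   -*@@@@@@@@@%
247    ............  .+@@@@@@@@@%-
248    . .........   -%@@@@@@@@@=.
249   ...........   -%@@@@@@@@@=. 
250   ..........   -*@@@@@@@@@*. .
251  ..  ......   -*@@@@@@@@@*.  .
252  .......     .+@@@@@@@@@%-   .
253  .......    .=*@@@@@@@@@=.  . 
254 .......  -+%%@@@@@@@@@@=.  ...
255 ......  .+@@@@@@@@@@@@*.   ...
256 .....   =%@@%*%@@@@@@*.  .....
257 ...... .+@@%==*%%@@@*-   ...  
258 . ...  .+@@%==**%%@@-   ..... 
259 .....  .+@@%*+****%@*.  ..... 
260 ......  =@@@%*++++%@%-  ..... 
261 ......  -*@@@%****%@@-  ..    
262 .......  -%@@@@@@@@@@-  ...   
263 .......   -%@@@@@@@@%-  ....  
264 ........  -%@@@@@@@@+.   ...  
265 ........  -@@@@@@@@*+=.   ..  
266 .......  .+@@@@%*++====.      
267 .......  -%@@@@+========..
```

Call:
{"op": "play_rows", "data": {
  "steps": [
    [[0.0005,0,-0.001,0,0,0,0.01],[0.001,0,-0.002,0,0,0,0.01],[0.0015,0,-0.003,0,0,0,0.01],[0.002,0,-0.0036,0,0,0,0.01],[0.002,0,-0.0036,0,0,0,0.01]]
  ]
}}

```text
time_s: 15.08
tool_pos: [0.5213, 0.1298, 0.2041]
tool_rot: [-0.017, 0.966, 0.005, 0.259]
wrist_force: [-1.2, -0.5, 0.4]
width: 0.0235
grasp_force: 34.7
```

```bash
python3 avg.py; python3 art.py 345 372 238 256 285 315 244 268
```

```text
F [-1.37  0.14  0.97] sd dotn 1.52 T [0.5213 0.1297 0.2042] nose [0.5484 0.1307 0.1571] 15.4833 34.743470549583435 [-0.017  0.966  0.005  0.259]
scene6 cols 345 372
238 ===========+@#####%+=======
239 ====--====+*@#####%+=======
240 -==-...-==+*@####@*========
241 ..--...===+%#####@*========
242 ......-=--+%#####%+========
243 ..........+@####@*=-=-=====
244 ..........-%####@+-......--
245 ..........-+@@@@%+===++===-
246 ........-++***%*=.-==++++++
247 .......-+%%*+***=--======++
248 .......-*@@%++++***+=======
249 .......-+%@@%%%%@@@%++++===
250 .........-+%%@@@@##@%%**++=
251 ...........-=+**%%%%%@@%+--
252 ..............------=+**=..
253 .....................---...
254 ...........................
255 ...........................
side6 cols 285 315
244    ..............   -%@@@@@@@@
245    .............   -%@@@@@@@@@
246    ............   -*@@@@@@@@@@
247    ............  .+@@@@@@@@@%=
248    . .........  .+@@@@@@@@@%- 
249   ...........   -%@@@@@@@@@=. 
250   ..........   -%@@@@@@@@@*. .
251   . ......    -*@@@@@@@@@*.  .
252  ........    .+@@@@@@@@@%-   .
253  .......    -*@@@@@@@@@%-   . 
254 .......  -+%@@@@@@@@@@@=.  ...
255 .. ...  .+@@@@@@@@@@@@=.  ....
256 ......  -%@@@@@@@@@@@*.  .....
257 ...... .+@@@**%@@@@@*.  ....  
258 .....  .+@@%++*%@@@@-   ..... 
259 ...... .+@@%*+***%@@*.  ..... 
260 ......  =@@@%*++++%@%-  ..... 
261  .....  -*@@@%****%@@-  ...   
262 .......  -%@@@@@@@@@@-  ...   
263 .......   -%@@@@@@@@%-  ....  
264 ........  -%@@@@@@@@+.  ....  
265 ........  -@@@@@@@@*+=.   ..  
266 .......  .+@@@@%*++===.       
267 .......  -%@@@@+=========-
```

Call:
{"op": "play_rows", "data": {
  "steps": [
    [[0,0,0,0,0,0,0.01],[0,0,0,0,0,0,0.01],[0,0,0,0,0,0,0.01],[0,0,0,0,0,0,0.01],[0,0,0,0,0,0,0.01]]
  ]
}}

```text
time_s: 15.95
tool_pos: [0.5213, 0.1297, 0.204]
tool_rot: [-0.017, 0.966, 0.005, 0.259]
wrist_force: [-0.7, -0.6, 0.5]
width: 0.0236
grasp_force: 34.7
```

Call:
{"op": "play_rows", "data": {
  "steps": [
    [[0,0,0,0,0,0,0.01],[0,0,0,0,0,0,0.01],[0,0,0,0,0,0,0.01],[0,0,0,0,0,0,0.01],[0,0,0,0,0,0,0.01]]
  ]
}}

```text
time_s: 16.37
tool_pos: [0.5213, 0.1297, 0.204]
tool_rot: [-0.017, 0.966, 0.005, 0.259]
wrist_force: [-0.0, 0.3, 1.4]
width: 0.024
grasp_force: 34.7
```

Call:
{"op": "play_rows", "data": {
  "steps": [
    [[0,0,0,0,0,0,0.01],[0,0,0,0,0,0,0.01],[0,0,0,0,0,0,0.01],[0,0,0,0,0,0,0.01],[0,0,0,0,0,0,0.01]]
  ]
}}

```text
time_s: 16.78
tool_pos: [0.5213, 0.1297, 0.204]
tool_rot: [-0.017, 0.966, 0.005, 0.259]
wrist_force: [0.1, 0.8, 1.3]
width: 0.0241
grasp_force: 34.7
```

Call:
{"op": "play_rows", "data": {
  "steps": [
    [[0,0,0,0,0,0,0.01],[0,0,0,0,0,0,0.01],[0,0,0,0,0,0,0.01],[0,0,0,0,0,0,0.01],[0,0,0,0,0,0,0.01]]
  ]
}}

```text
time_s: 17.2
tool_pos: [0.5213, 0.1297, 0.204]
tool_rot: [-0.017, 0.966, 0.005, 0.259]
wrist_force: [0.5, 1.3, 2.6]
width: 0.0238
grasp_force: 34.7
```

Call:
{"op": "play_rows", "data": {
  "steps": [
    [[0,0,0,0,0,0,0.01],[0,0,0,0,0,0,0.01],[0,0,0,0,0,0,0.01],[0,0,0,0,0,0,0.01],[0,0,0,0,0,0,0.01]]
  ]
}}

```text
time_s: 17.62
tool_pos: [0.5213, 0.1297, 0.204]
tool_rot: [-0.016, 0.966, 0.005, 0.259]
wrist_force: [-0.3, 1.2, 2.4]
width: 0.0239
grasp_force: 34.7
```

```bash
python3 avg.py; python3 flap.py; python3 - <<'E'
from plant import robot
print(robot.hand_in())
E
```

```text
F [-0.01  0.68  1.7 ] sd dotn 1.47 T [0.5213 0.1297 0.2039] nose [0.5484 0.1306 0.1569] 18.0167 34.74429130554199 [-0.017  0.966  0.005  0.259]
[0.5213 0.1297 0.2039] [-0.4  0.6  2. ]
[29 31  7 31 97] (np.int64(321), np.int64(271)) [0.5043 0.085  0.0809]
the job is handed in; nothing more can be done
None
```

I handed the job in with the latch closed and the wand held square on the logger button for about 3 s at about 2.8 N, nose roughly half way in and an estimated 2 mm off centre. No verdict came back; the real fingertips sat about 27 mm short of the reported TCP, so my first latch push went in too high and I repeated it lower.

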